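# Sort returned pliers: seized to repair, free to the stock case

## Task

Squeeze the handles of each pair of pliers lying open on the counter to find out whether its hinge is free. Lay the ones that fold shut, folded, in the black case; lay the ones seized with dried paint, as they are, in the cardboard repair carton; finally press the front edge of the case's sprung lid down until it clicks shut and stays down. Leave the paint pots, tins and brush where they are.

Things in the scene. Friction and masses are not known exactly. Their poses are not given: they have to be found in the camera images.
- pliers_a: One of three look-alike pliers lying flat: 150 mm long, 14 mm thick, 0.22 kg, steel jaws, rubber handles; two crossed halves on an upright pivot pin. Free or seized cannot be seen. Origin: underside, 30 mm behind the pivot. x runs from handles to jaws along the FIXED half, z up. Its handle spans y +1 to +11 mm, 13 to 105 mm behind the pivot; jaws reach 45 mm ahead of it.
- pliers_a_pivot (a point): Centre of the pivot pin, 7 mm above the underside, 30 mm ahead (+x) of the body origin. Midway between the handles is the line from here backwards, turned by half the joint angle from the fixed half; 50 mm back along it the open handles measure 38 to 48 mm over both.
- pliers_a_heel (a point): A point near the free end of the fixed half's handle, 100 mm behind the pivot, 7 mm above the underside.
- pliers_a_arm (a joint): Angle of the MOVING half (rad): 0 = folded, handles side by side, 22 mm over both; open = its handle swung to the -y side (turned about +z). Starts 0.32 to 0.52. A free hinge folds under a few newtons at the handles and stays as left; a seized one does not move under any grip.
- pliers_b: One of three look-alike pliers lying flat: 150 mm long, 14 mm thick, 0.22 kg, steel jaws, rubber handles; two crossed halves on an upright pivot pin. Free or seized cannot be seen. Origin: underside, 30 mm behind the pivot. x runs from handles to jaws along the FIXED half, z up. Its handle spans y +1 to +11 mm, 13 to 105 mm behind the pivot; jaws reach 45 mm ahead of it.
- pliers_b_pivot (a point): Centre of the pivot pin, 7 mm above the underside, 30 mm ahead (+x) of the body origin. Midway between the handles is the line from here backwards, turned by half the joint angle from the fixed half; 50 mm back along it the open handles measure 38 to 48 mm over both.
- pliers_b_heel (a point): A point near the free end of the fixed half's handle, 100 mm behind the pivot, 7 mm above the underside.
- pliers_b_arm (a joint): Angle of the MOVING half (rad): 0 = folded, handles side by side, 22 mm over both; open = its handle swung to the -y side (turned about +z). Starts 0.32 to 0.52. A free hinge folds under a few newtons at the handles and stays as left; a seized one does not move under any grip.
- pliers_c: One of three look-alike pliers lying flat: 150 mm long, 14 mm thick, 0.22 kg, steel jaws, rubber handles; two crossed halves on an upright pivot pin. Free or seized cannot be seen. Origin: underside, 30 mm behind the pivot. x runs from handles to jaws along the FIXED half, z up. Its handle spans y +1 to +11 mm, 13 to 105 mm behind the pivot; jaws reach 45 mm ahead of it.
- pliers_c_pivot (a point): Centre of the pivot pin, 7 mm above the underside, 30 mm ahead (+x) of the body origin. Midway between the handles is the line from here backwards, turned by half the joint angle from the fixed half; 50 mm back along it the open handles measure 38 to 48 mm over both.
- pliers_c_heel (a point): A point near the free end of the fixed half's handle, 100 mm behind the pivot, 7 mm above the underside.
- pliers_c_arm (a joint): Angle of the MOVING half (rad): 0 = folded, handles side by side, 22 mm over both; open = its handle swung to the -y side (turned about +z). Starts 0.32 to 0.52. A free hinge folds under a few newtons at the handles and stays as left; a seized one does not move under any grip.
- case: Black stock case, fixed: open box 200 mm deep (x), 205 wide (y), 50 high, walls and floor 5. Origin: centre of its underside, z up; front towards -x, with a roller catch 24 mm proud of it at mid-width. Its lid is hinged on the far (+x) rim; a spring holds it only 54 degrees open, over its rear half, so things go in slantwise from the front under it. Stands left or right of the pliers.
- case_hinge (a point): Middle of the lid's hinge line: in the case's frame 100 mm towards +x and 50 mm up (the rim).
- case_lid_edge (a point): Point on the lid's top (outer) face at mid-width, 185 mm from the hinge line, 15 mm short of the front edge: where to press. It moves with the lid.
- case_lid (a joint): Lid angle (rad): 0 = shut, flat on the rim; 0.95 = open as it stands. The lid is 200 mm long, 205 wide, 8 thick. A weak spring (1 N at the edge) lifts it; in the last 0.08 rad it must pass a sprung catch (about 7 N at the edge), then stays down by itself; let go earlier, it springs open again. A nose hangs 21 mm below its front edge.
- repair_carton: Open cardboard carton, fixed: 180 mm (x) by 215 mm (y), 60 mm high, walls and floor 5 mm, no lid, a short flap outside the front (-x) wall. Origin: centre of its underside, z up. It stands on the other side of the pliers from the case.
- pot_1: Sample pot, 48 mm across, 55 mm high, a bystander to be left alone. Origin: centre of its underside.
- pot_2: Sample pot, 48 mm across, 55 mm high, a bystander to be left alone. Origin: centre of its underside.
- pot_3: Sample pot, 48 mm across, 55 mm high, a bystander to be left alone. Origin: centre of its underside.
- tin_1: Paint tin, 86 mm across, 100 mm high, a bystander to be left alone. Origin: centre of its underside.
- tin_2: Paint tin, 86 mm across, 100 mm high, a bystander to be left alone. Origin: centre of its underside.
- tin_3: Paint tin, 86 mm across, 100 mm high, a bystander to be left alone. Origin: centre of its underside.
- brush: Paint brush lying flat, a bystander to be left alone. Origin: centre of its underside.
Mind the look-alikes: they are no part of the job. Leave any orange look-alike of the pliers_b alone. What is shaped like the pliers_c but purple is not meant.

How it is judged:
By the outcome, as a careful person would: the job done as asked, in the order asked, and still so for the second after the job is handed in, with the robot touching nothing.
It also fails if it takes over 72 s, if anything falls off the work surface, if the arm or the gripper's body presses on something with over 40 N, if the wrist force passes 120 N, or if a joint passes its speed limit or range.

## Robot

A 7-joint arm with a two-finger parallel gripper is mounted at the origin on the work surface. World frame = base frame: x ahead of the robot, y to its left, z up, the work surface at z = 0. Lengths are in m, angles in rad, forces in N, time in s.
With the tool pointing down it reaches from about 0.4 to 0.9 m from the base axis. Payload 5.6 kg.
Tool frame: the origin (TCP) lies midway between the tips of the shut fingers; the grasp point (between the pads) lies 19 mm behind it; z points along the fingers, y is the line along which they close (so a half turn about z gives the same grasp; the last joint's range is limited). The gripper opens to 92 mm and grips with 3 to 60 N. Pads are 20 mm wide; open, the fingers measure 128 mm over their backs; the gripper's body (75 mm by 189 mm) begins 69 mm behind the grasp point.
Start: joints at [-1.284, 0.468, -0.012, 1.603, 0.006, 1.071, -0.056], TCP at [0.211, 0.615, 0.215] pointing down, gripper open.
Joint ranges: [-2.53, 2.53], [-0.31, 2.02], [-1.57, 1.55], [0.28, 2.44], [-1.29, 4.43], [0.15, 1.84], [-2.92, 2.92]. Speed limits (rad/s): [2.57, 2.57, 3.14, 3.14, 3.14, 3.14, 3.14].

## Interface

Orientations are given as a unit quaternion [w, x, y, z].
In Python, from workcell import * gives the robot as it stands. Calls block until the motion is done:
- move_pose(position, orientation): joint-space move of the TCP to a pose.
- move_linear(position, rot=None, max_speed=0.15, f_stop=None): straight line of the TCP; rot=None keeps the orientation; max_speed is the mean speed in m/s. With f_stop (N) it stops when the force on the tool has changed by that much, and returns True; else False.
- movej(angles): joint-space move.
- move_gripper(opening): finger opening in m; the grip force is fixed at half the most; returns when the fingers have stopped.
- wait(seconds).
- inverse_kinematics(position, orientation): joint angles nearest the present ones, or None.
- get_state(): the state.
- camera(name): name is "scene" or "top" or "wrist"; returns a dict with "img" (400x640x3 uint8, red, green, blue), "mtx" (3x3 intrinsics, pixels), "R" (3x3) and "t" (3): a world point X has camera coordinates R X + t; the wrist camera has in their place "T_tool_cam" (4x4, takes a point from camera to tool coordinates, whose origin is the TCP and whose axes are the flange's). Camera axes: x right, y down, z forward; pixel columns grow to the right and rows downward; lengths in m; the calibration is good to about 2 mm. A picture is of the moment at which its call begins: read the wrist's pose just before it. There is no depth.
A pose or a line that the arm cannot do raises PlanningError and nothing moves.
- sign_off(): hands the job in; it is judged then, once.
The state is a dict: "clock": time; "joints": joint angles; "qvel": joint speeds; "joint_efforts": joint torques, N m; "tcp_pos": TCP position; "eef_rot": TCP orientation; "ft_force": force on the tool from outside, world axes, zero at the start; "ft_torque": the same for the moment, N m; "grip_width": finger opening in m; "finger_force": force on a finger pad.
Only numpy, scipy, OpenCV 4.12 (cv2) and the standard library are available. Lean on these libraries where they do the work, as an engineer would, in place of code of your own. Each camera call takes 0.05 s, during which the arm holds its last target. There are 200 camera calls.

## Working session

There is one attempt and no reset: what is moved stays moved. The work goes in short steps, each a Python script; the robot and the scene stay as the last script left them, time stands still between calls to the robot, and variables do not carry over. Pictures are saved under pics/ and viewed, at most 10 in all, crops included, and the job is handed in when it is done.

```bash
mkdir -p pics; ls
python3 - <<'E'
from workcell import *
import cv2,numpy as np
for n in("top","scene"):
    c=camera(n);cv2.imwrite(f"pics/{n}0.png",cv2.resize(c["img"][:,:,::-1],(800,500),interpolation=cv2.INTER_CUBIC))
    cv2.imwrite(f"pics/{n}_raw.png",c["img"][:,:,::-1])
    print(n,c["mtx"].tolist(),c["R"].tolist(),c["t"].tolist())
s=get_state();print(s["clock"],s["eef_rot"],camera("wrist")["T_tool_cam"].tolist())
E
```

```text
pics
top [[416.36648823244536, 0.0, 320.57823380093856], [0.0, 416.36648823244536, 197.43400890143712], [0.0, 0.0, 1.0]] [[-0.005879249090619124, -0.9999187057077505, -0.011314433519503439], [-0.9977692983698155, 0.006618262912826148, -0.06642759838066005], [0.06649708009180563, 0.010898649996835373, -0.9977270958370883]] [0.013780425320817165, 0.5354539666501514, 1.1170748880207007]
scene [[374.0704691528626, 0.0, 318.06123155504196], [0.0, 374.0704691528626, 194.98180487253302], [0.0, 0.0, 1.0]] [[0.8717774990278808, 0.4898838215172404, 0.004222985242405265], [0.28884949389695014, -0.5070243779781375, -0.8120912818220366], [-0.39568922409407226, 0.7091827137991641, -0.5835151380935064]] [-0.46936298631701606, -0.09613266470429226, 1.263474878085969]
0.1 [-6.43294914e-05  1.64158040e-01  9.86433754e-01 -7.63442041e-04] [[-0.0004107061955746261, -0.9649778439119666, -0.2623310734156957, 0.07414569157121041], [0.9999996319500484, -0.0005939292436730627, 0.0006191508861939053, 0.000557170269865126], [-0.0007532729832413777, -0.262330722575652, 0.9649777326823388, -0.17001311861517598], [0.0, 0.0, 0.0, 1.0]]
```

View pics/top0.png

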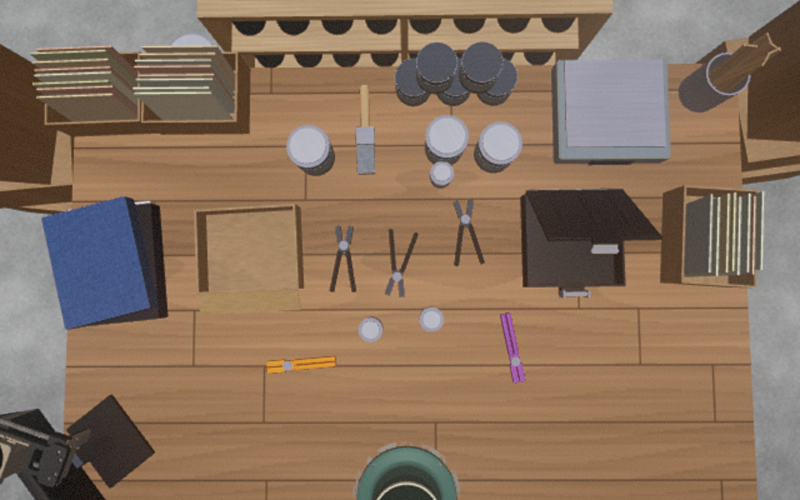

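View pics/scene0.png

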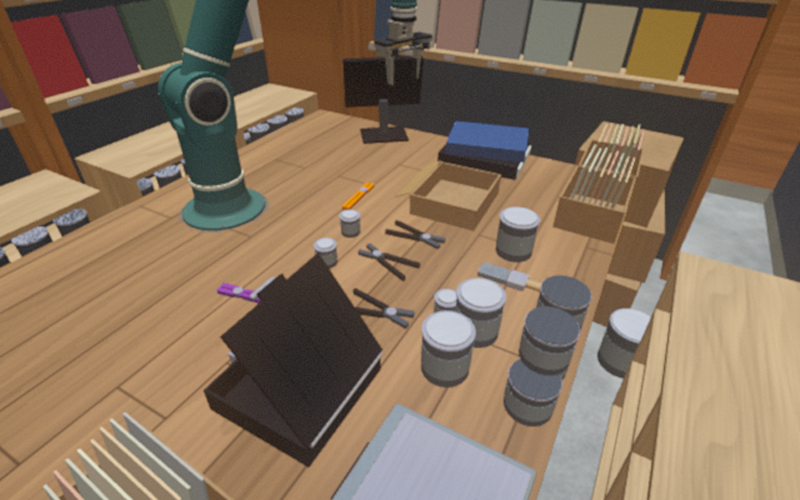

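The three dark-handled pliers are at about (343,258), (400,262) and (467,235) in the top view. The look-alikes are orange at (300,365) and purple at (513,348), neither to be touched. The case is on the right at (573,238), and the carton is on the left at (248,250). I'll check the choice in a close crop.

Run:
```python
import cv2
im=cv2.imread("pics/top_raw.png")
cv2.imwrite("pics/crop1.png",cv2.resize(im[150:250,255:395],None,fx=5.7,fy=5.7,interpolation=cv2.INTER_CUBIC))
a=cv2.resize(im[145:250,410:535],None,fx=3.2,fy=3.2,interpolation=cv2.INTER_CUBIC)
b=cv2.resize(im[155:260,150:250],None,fx=3.2,fy=3.2,interpolation=cv2.INTER_CUBIC)
cv2.imwrite("pics/crop2.png",cv2.convertScaleAbs(cv2.hconcat([a,b]),alpha=1.6))
```

```text
(no output)
```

View pics/crop1.png

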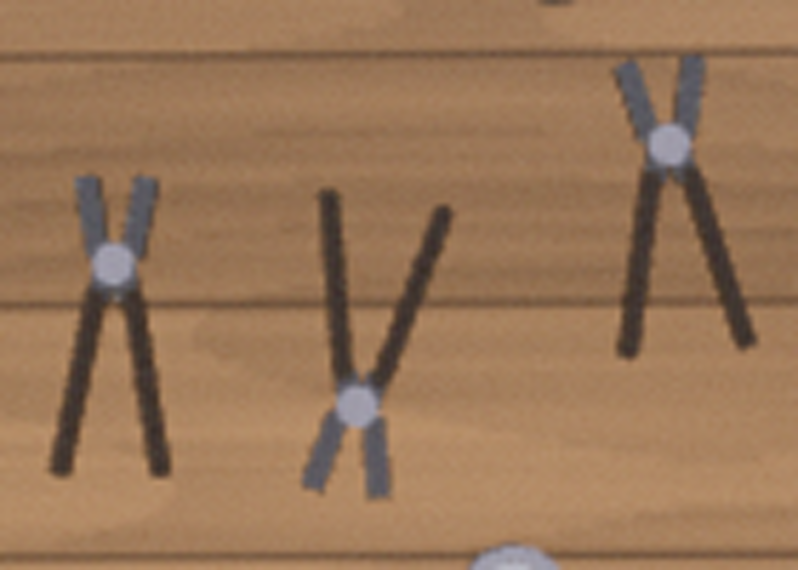

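View pics/crop2.png

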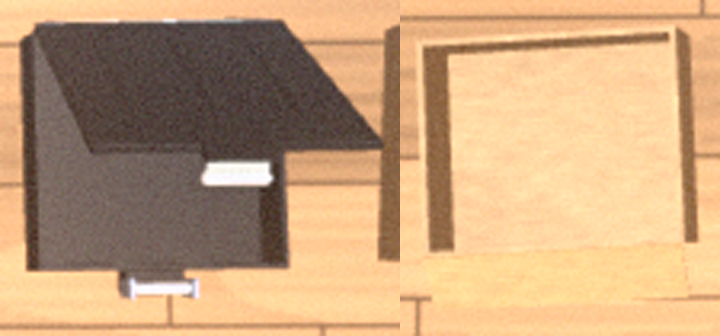

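Crop1 confirms three grey-jawed, dark-handled pliers with pivots at (114,265), (357,405) and (669,146). Crop2 shows the case's front rim corners at (27,268) and (288,268). The carton's rim corners are at (418,43), (677,28), (430,252) and (686,243). Next I'll turn these into positions.

```bash
cat > h.py <<'E'
from workcell import *
import numpy as np, cv2
from scipy.spatial.transform import Rotation as Ro
K=np.array([[416.366,0,320.578],[0,416.366,197.434],[0,0,1]])
R=np.array([[-0.005879249,-0.999918706,-0.011314434],[-0.997769298,0.006618263,-0.066427598],[0.06649708,0.01089865,-0.997727096]])
t=np.array([0.01378043,0.53545397,1.11707489])
def px2w(u,v,z,K=K,R=R,t=t):
    d=R.T@np.linalg.inv(K)@[u,v,1]; o=-R.T@t
    return o+d*(z-o[2])/d[2]
def q(yaw,tilt):
    "fingers tilted forward by tilt along heading yaw; tool x back to the robot"
    h=np.array([np.cos(yaw),np.sin(yaw),0]);c,s=np.cos(tilt),np.sin(tilt);u=np.array([0,0,1.])
    z=h*s-u*c;x=-c*h-s*u
    r=Ro.from_matrix(np.c_[x,np.cross(z,x),z]).as_quat()
    return r[[3,0,1,2]]
T=np.radians(20)
E
python3 - <<'E'
from h import *
np.set_printoptions(precision=4,suppress=True)
c1=lambda p,z:px2w(255+p[0]/5.7,150+p[1]/5.7,z)
for i,(pv,e1,e2) in enumerate([((114,265),(62,472),(160,472)),((357,405),(328,195),(443,212)),((669,146),(627,352),(745,343))]):
    pv=c1(pv,.014);a=c1(e1,.012)-pv;b=c1(e2,.012)-pv
    d=-(a/np.linalg.norm(a)+b/np.linalg.norm(b));d/=np.linalg.norm(d)
    ang=np.arccos(a@b/np.linalg.norm(a)/np.linalg.norm(b))
    print(i,pv,np.linalg.norm(a),np.linalg.norm(b),"bisector",np.arctan2(d[1],d[0]),"ang",ang)
ca=lambda x,y:px2w(410+x/3.2,145+y/3.2,.05)
cb=lambda x,y:px2w(150+(x-400)/3.2,155+y/3.2,.06)
print("case",ca(27,268),ca(288,268),ca(22,38), "catch",px2w(410+163/3.2,145+285/3.2,.04))
for p in[(418,43),(677,28),(430,252),(686,243)]:print("carton",cb(*p))
for n,(u,v) in dict(pot1=(370,327),pot2=(431,317),pot3=(441,171)).items():print(n,px2w(u*.8,v*.8,.055))
E
```

```text
0 [0.5392 0.1353 0.014 ] 0.10215880983801374 0.10170592586597124 bisector -0.015058712760542993 ang 0.46489646188509676
1 [0.4713 0.0189 0.014 ] 0.10204107827759637 0.10157414293116705 bisector 2.9953194283333477 ang 0.5571729182073802
2 [ 0.5948 -0.1318  0.014 ] 0.10113604162565608 0.1012470106926935 bisector 0.07180425383284374 ang 0.5672718793814303
case [ 0.4492 -0.2467  0.05  ] [ 0.448 -0.46   0.05 ] [ 0.6398 -0.2466  0.05  ] catch [ 0.4344 -0.3608  0.04  ]
carton [0.6126 0.4464 0.06  ]
carton [0.6235 0.2317 0.06  ]
carton [0.4401 0.433  0.06  ]
carton [0.4463 0.2229 0.06  ]
pot1 [0.3655 0.0752 0.055 ]
pot2 [ 0.3856 -0.0524  0.055 ]
pot3 [ 0.6941 -0.0766  0.055 ]
```

```bash
cat >> h.py <<'E'
P=[(np.array([.5392,.1353]),-.015,-1),(np.array([.4713,.0189]),-.146,1),(np.array([.5948,-.1318]),.072,-1)]
def grasp_xy(i,d=.052):
    p,y,s=P[i];return p+s*d*np.array([np.cos(y),np.sin(y)]),y
def squeeze(i):
    xy,y=grasp_xy(i)
    move_pose([*xy,.10],q(y,T)); move_gripper(.068)
    hit=move_linear([*xy,.006],max_speed=.12,f_stop=12)
    z=get_state()["tcp_pos"][2]
    move_gripper(.0); s=get_state()
    print("hit",hit,z,"width",s["grip_width"],"ff",s["finger_force"],"clock",s["clock"])
E
python3 - <<'E'
from h import *
for xy,y in [grasp_xy(i) for i in range(3)]+[((.53,-.355),0),((.55,-.42),0),((.51,.33),.05),((.55,.33),.05)]:
    print(xy,inverse_kinematics([*xy,.10],q(y,T)))
squeeze(0)
E
```

```text
[0.48720585 0.13607997] [-0.64693577  0.27429686  0.23756145  2.30680052  0.3246298   0.26422698
  0.82689309]
[0.52274677 0.01133494] [-0.392682    0.29450975  0.27809866  2.28028138  0.06968975  0.24230673
  1.22045205]
[ 0.54293473 -0.13554077] [ 0.31610081  0.3535862  -0.07864093  2.16846992 -0.27570943  0.29879861
  2.1402627 ]
(0.53, -0.355) [ 0.54973395  0.47634876  0.11789431  1.96135585 -0.57891894  0.49233675
  2.70270889]
(0.55, -0.42) [ 0.5203591   0.56313081  0.25153292  1.82432455 -0.67073788  0.60203543
  2.81642097]
(0.51, 0.33) [-0.88285792  0.42996685  0.16174431  2.04702108  0.37970566  0.42546111
  0.54839524]
(0.55, 0.33) [-0.81951908  0.47255771  0.14954018  1.97165826  0.33127056  0.44161035
  0.64336052]Traceback (most recent call last):
  File "<stdin>", line 4, in <module>
  File "h.py", line 23, in squeeze
    hit=move_linear([*xy,.006],max_speed=.12,f_stop=12)
workcell.PlanningError: the arm cannot follow that straight line within its joint ranges
```

Run:
```python
from h import *
np.set_printoptions(precision=2,suppress=True)
print(get_state()["clock"],get_state()["joints"])
for i in range(3):
    xy,y=grasp_xy(i)
    for d in (0,8,12,16,20):
        print(i,d,[inverse_kinematics([*xy,z],q(y,np.radians(d))) for z in(.10,.006)])
for xy,y in [((.53,-.355),0),((.51,-.29),0),((.51,-.42),0),((.51,.33),.05)]:
    print(xy,inverse_kinematics([*xy,.012],q(y,T)))
```

```text
2.7083 [-0.65  0.27  0.24  2.31  0.32  0.26  0.83]
0 0 [array([-0.18,  0.4 , -0.19,  2.03,  0.11,  0.72,  1.12]), array([-0.32,  0.56, -0.02,  2.08,  0.02,  0.51,  1.2 ])]
0 8 [array([-0.34,  0.33, -0.04,  2.14,  0.13,  0.54,  1.07]), array([-0.42,  0.52,  0.05,  2.18,  0.09,  0.32,  1.1 ])]
0 12 [array([-0.43,  0.31,  0.04,  2.2 ,  0.16,  0.45,  1.03]), array([-0.48,  0.5 ,  0.1 ,  2.23,  0.16,  0.22,  1.  ])]
0 16 [array([-0.53,  0.29,  0.13,  2.25,  0.22,  0.36,  0.95]), array([-0.41,  0.5 , -0.01,  2.28,  0.81,  0.16,  0.35])]
0 20 [array([-0.65,  0.27,  0.24,  2.31,  0.32,  0.26,  0.83]), array([-0.43,  0.5 , -0.01,  2.32,  1.53,  0.16, -0.39])]
1 0 [array([-0.  ,  0.42, -0.1 ,  2.  ,  0.06,  0.73,  1.28]), array([-0.1 ,  0.57,  0.01,  2.04, -0.01,  0.53,  1.35])]
1 8 [array([-0.07,  0.35, -0.05,  2.11,  0.1 ,  0.55,  1.23]), array([-0.17,  0.53,  0.07,  2.15, -0.01,  0.33,  1.32])]
1 12 [array([-0.14,  0.33,  0.03,  2.16,  0.11,  0.45,  1.21]), array([-0.19,  0.52,  0.08,  2.2 ,  0.06,  0.22,  1.25])]
1 16 [array([-0.22,  0.31,  0.09,  2.22,  0.14,  0.35,  1.17]), array([ 0.07,
[... 306 characters left out ...]
  0.41, -0.12,  2.01,  0.02,  0.58,  1.82]), array([ 0.32,  0.58, -0.14,  2.05,  0.1 ,  0.39,  1.76])]
2 12 [array([ 0.35,  0.39, -0.15,  2.06,  0.  ,  0.49,  1.85]), array([ 0.37,  0.57, -0.18,  2.09,  0.13,  0.29,  1.74])]
2 16 [array([ 0.41,  0.38, -0.21,  2.11, -0.01,  0.39,  1.88]), array([ 0.43,  0.56, -0.24,  2.14,  0.22,  0.19,  1.68])]
2 20 [array([ 0.51,  0.37, -0.31,  2.16,  0.01,  0.29,  1.87]), array([ 0.83,  0.68, -0.7 ,  2.16,  1.3 ,  0.29,  0.72])]
(0.53, -0.355) [ 1.1   0.72 -0.59  1.95  0.53  0.32  1.78]
(0.51, -0.29) [ 1.    0.65 -0.53  2.08  0.56  0.22  1.64]
(0.51, -0.42) [ 1.3   0.81 -0.73  1.87  0.66  0.42  1.8 ]
(0.51, 0.33) [-0.93  0.6   0.22  2.07  0.45  0.24  0.44]
```

```bash
sed -i 's/^T=.*/T=np.radians(8)/' h.py
python3 - <<'E'
from h import *
squeeze(0)
c=camera("wrist");cv2.imwrite("pics/w1.png",c["img"][:,:,::-1])
E
```

```text
hit False 0.006467858314565998 width 0.043227438972617355 ff 29.469265323132277 clock 4.8083
```

```bash
cat >> h.py <<'E'
def lift(z=.13,v=.25):
    p=get_state()["tcp_pos"];move_linear([p[0],p[1],z],max_speed=v)
def place(xy,yaw,z,tilt=T,zup=.13,wide=.06):
    lift(zup); s=get_state();print("lifted",s["grip_width"],s["finger_force"])
    move_pose([*xy,zup],q(yaw,tilt))
    hit=move_linear([*xy,z],max_speed=.15,f_stop=10)
    print("hit",hit,get_state()["tcp_pos"])
    w=get_state()["grip_width"];move_gripper(min(wide,w+.02)); lift(zup)
    print("clock",get_state()["clock"])
E
python3 - <<'E'
from h import *
place((.507,.369),.05,.014)
squeeze(1)
c=camera("top");cv2.imwrite("pics/top1.png",cv2.resize(c["img"][140:270,140:400][:,:,::-1],None,fx=3,fy=3,interpolation=cv2.INTER_CUBIC))
E
```

```text
lifted 0.04324344474967197 29.456298349541612
hit False [0.50785823 0.36924673 0.01499737]
clock 8.4167
hit False 0.0064865801174377145 width 0.021447977548979563 ff 30.002793073654175 clock 11.8
```

View pics/top1.png

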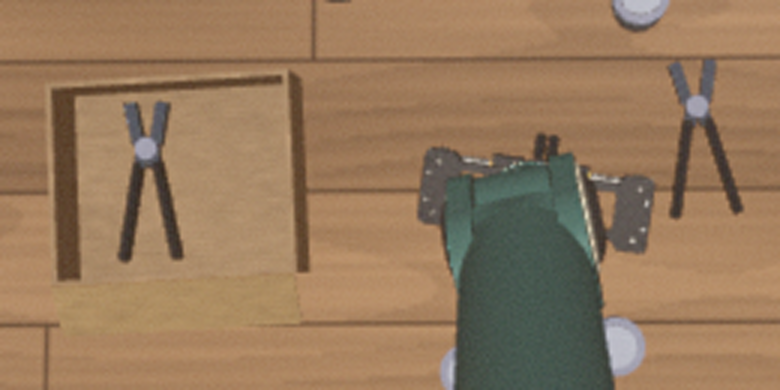

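Carton view: the first pliers lie flat and open at (147,180). They're seized. The second pair folded, to 21 mm over both. I'll regrasp it nearer its pivot so it fits under the lid.

Run:
```python
from h import *
xy,y=grasp_xy(1,.025)
move_gripper(.036)
move_linear([*xy,.007],max_speed=.1,f_stop=8); move_gripper(0)
lift()
s=get_state();print(s["grip_width"],s["finger_force"],s["tcp_pos"],s["clock"])
print(inverse_kinematics([.53,-.395,.012],q(0,np.radians(14))))
c=camera("wrist");cv2.imwrite("pics/w2.png",c["img"][:,:,::-1])
```

```text
0.021179590839659496 29.999251663684845 [0.49567393 0.01501997 0.12900647] 13.6917
[ 0.76575214  0.67307846 -0.1337695   1.84336169 -0.15810859  0.44175047
  2.37639657]
```

View pics/w2.png

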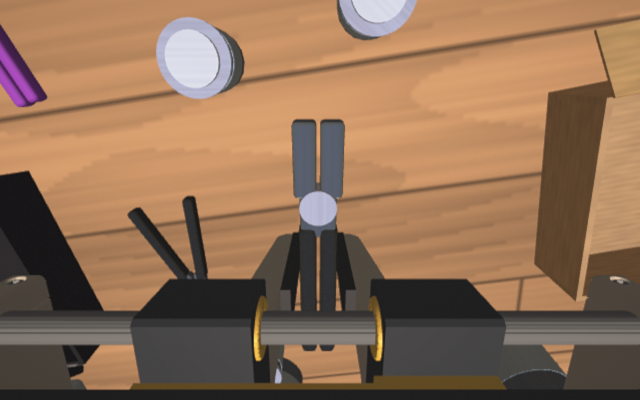

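The pliers are folded and held level, with the pivot at (318,208) and the jaw tips at (318,121). I'll enter under the lid tilted, then level out on the floor.

```bash
cat >> h.py <<'E'
def into_case(y,D,drop,yaw=0):
    "near end of the pliers lies D behind the TCP; drop = how much lower it hangs than the TCP when tilted"
    xt=.4486+.011+D; t2,t1=np.radians(20),np.radians(9)
    lift(.15)
    move_pose([xt-.05,y,.15],q(yaw,t2))
    B=[xt,y,.068+drop];C=[xt,y,.014+drop];F=[xt,y,.014]
    print(move_linear(B,max_speed=.2,f_stop=10))
    print(move_linear(C,max_speed=.15,f_stop=8),get_state()["tcp_pos"])
    print(move_linear(F,q(yaw,t1),max_speed=.06,f_stop=8),get_state()["tcp_pos"])
    move_gripper(.042)
    move_linear(C,q(yaw,t2),max_speed=.1,f_stop=10)
    move_linear(B,max_speed=.2,f_stop=10)
    move_linear([xt-.05,y,.15],max_speed=.2,f_stop=10)
    print("clock",get_state()["clock"])
E
python3 - <<'E'
from h import *
c=camera("wrist");M=c["T_tool_cam"]
def tool(u,v,z):
    d=M[:3,:3]@np.linalg.inv(c["mtx"])@[u,v,1];o=M[:3,3];return o+d*(z-o[2])/d[2]
print(tool(318,208,-.012),tool(318,121,-.006))
D=tool(318,121,-.006)[0];print(D)
into_case(-.396,D,.013)
s=camera("scene");cv2.imwrite("pics/s2.png",cv2.resize(s["img"][180:380,130:400][:,:,::-1],None,fx=1.5,fy=1.5))
c=camera("top");a=cv2.resize(c["img"][140:250,400:540][:,:,::-1],None,fx=2.8,fy=2.8,interpolation=cv2.INTER_CUBIC)
b=cv2.imread("pics/s2.png");a=cv2.resize(a,(int(a.shape[1]*300/a.shape[0]),300));cv2.imwrite("pics/s2.png",cv2.convertScaleAbs(cv2.hconcat([b,a]),alpha=1.7))
E
```

```text
[ 0.02824455  0.00089211 -0.012     ] [ 0.07245755  0.00091121 -0.006     ]
0.07245755097265454
True
False [ 0.53245804 -0.39661774  0.02805019]
True [ 0.52561769 -0.39899179  0.01940116]
clock 18.4333
```

View pics/s2.png

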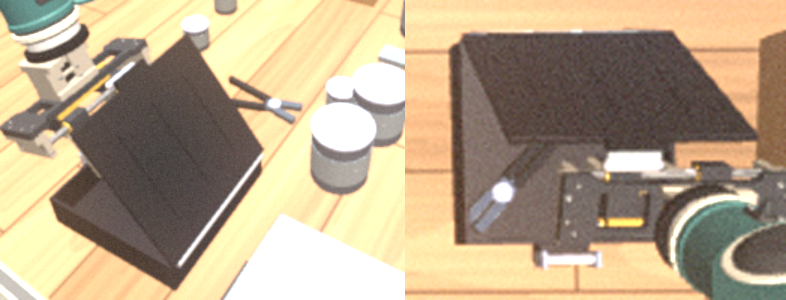

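Run:
```python
from h import *
s=get_state();print(s["tcp_pos"],s["eef_rot"],s["grip_width"],s["ft_force"])
np.set_printoptions(precision=3,suppress=True)
move_linear([.45,-.30,.2],q(0,np.radians(20)),max_speed=.3,f_stop=15)
s=get_state();print(s["tcp_pos"],s["ft_force"],s["clock"])
c=camera("wrist");cv2.imwrite("pics/w3.png",cv2.convertScaleAbs(c["img"][:,:,::-1],alpha=1.7))
```

```text
[ 0.5210573  -0.39294121  0.09019361] [ 0.16953264 -0.00117943  0.98551929  0.00300544] 0.04181654162959453 [-2.21946392  0.53158681 -2.09108988]
[ 0.516 -0.388  0.095] [-0.09   0.057  0.523] 18.7417
```

View pics/w3.png

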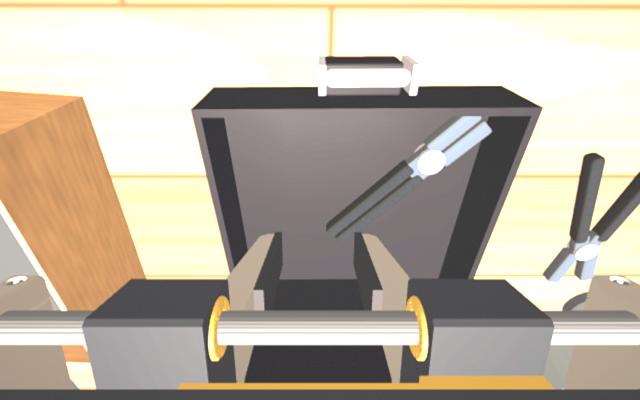

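Run:
```python
from h import *
np.set_printoptions(precision=4,suppress=True)
s=get_state();c=camera("wrist");M=np.eye(4);r=s["eef_rot"];M[:3,:3]=Ro.from_quat([r[1],r[2],r[3],r[0]]).as_matrix();M[:3,3]=s["tcp_pos"]
W=M@c["T_tool_cam"]
def w(u,v,z):
    d=W[:3,:3]@np.linalg.inv(c["mtx"])@[u,v,1];o=W[:3,3];return o+d*(z-o[2])/d[2]
a,p,b=w(334,230,.019),w(431,161,.021),w(480,122,.019)
print("heel",a,"pivot",p,"jaw",b,np.linalg.norm(a-p),np.linalg.norm(b-p))
print("rim front outer",w(213,89,.05),w(520,89,.05),"inner",w(204,109,.05),w(531,109,.05))
print("floor front-left",w(488,120,.005),"cam",W[:3,3])
print("P3 pivot",w(587,249,.014))
p=s["tcp_pos"]
move_linear([p[0]-.06,p[1],p[2]+.05],max_speed=.12)
move_linear([p[0]-.06,p[1]+.05,.2],max_speed=.15)
s=get_state();print(s["tcp_pos"],s["ft_force"],s["clock"])
```

```text
heel [ 0.5644 -0.3737  0.019 ] pivot [ 0.4966 -0.3038  0.021 ] jaw [ 0.4675 -0.2751  0.019 ] 0.0974247482513556 0.040970510250947036
rim front outer [ 0.4371 -0.4465  0.05  ] [ 0.437  -0.2751  0.05  ] inner [ 0.4483 -0.4538  0.05  ] [ 0.4483 -0.2645  0.05  ]
floor front-left [ 0.4711 -0.262   0.005 ] cam [ 0.3901 -0.3891  0.2296]
P3 pivot [ 0.5922 -0.1352  0.014 ]
[ 0.4564 -0.3391  0.1996] [-0.1466  0.0262 -0.055 ] 20.2917
```

The pliers lie folded and flat inside the case, just diagonal. The speed-triggered f_stop cut the entry short, so I'll drop it there. The right lane is free for the third pair.

Run:
```python
from h import *
move_linear([.45,-.136,.13],q(.03,T),max_speed=.2)
squeeze(2)
lift(.15)
s=get_state();print(s["grip_width"],s["finger_force"],s["tcp_pos"],s["clock"])
c=camera("wrist");cv2.imwrite("pics/w4.png",c["img"][:,:,::-1])
```

```text
hit False 0.006546961470687892 width 0.02111080784177141 ff 30.000659823417664 clock 24.25
0.020979113528689957 29.995824694633484 [ 0.54218741 -0.13542339  0.1485588 ] 24.975
```

Run:
```python
from h import *
y=-.413;xt=.520;t2,t1=np.radians(20),np.radians(9)
move_linear([.45,-.136,.15],max_speed=.2)
move_linear([.45,y,.15],q(0,t2),max_speed=.25)
B=[xt,y,.085];C=[xt,y,.027];F=[xt,y,.014]
move_linear(B,max_speed=.13);print(get_state()["ft_force"],get_state()["tcp_pos"])
print(move_linear(C,max_speed=.08,f_stop=10),get_state()["tcp_pos"])
print(move_linear(F,q(0,t1),max_speed=.04,f_stop=12),get_state()["tcp_pos"])
move_gripper(.034)
move_linear(C,q(0,t2),max_speed=.06)
move_linear(B,max_speed=.15)
move_linear([.44,y,.17],max_speed=.15)
s=get_state();print(s["clock"],s["ft_force"])
move_gripper(0)
c=camera("wrist");a=c["img"]
b=camera("top")["img"]
a=cv2.resize(a,(480,300));b=cv2.resize(b[140:250,400:510],(300,300),interpolation=cv2.INTER_CUBIC)
cv2.imwrite("pics/w5.png",cv2.convertScaleAbs(cv2.hconcat([a,b])[:,:,::-1],alpha=1.7))
```

```text
[-10.40466258  -1.44866329 -10.23647646] [ 0.51430737 -0.41172096  0.07950468]
True [ 0.51630205 -0.4114029   0.07313346]
True [ 0.52139426 -0.41267689  0.04444575]
31.225 [ 0.37744126  0.3160021  -0.36652393]
```

View pics/w5.png

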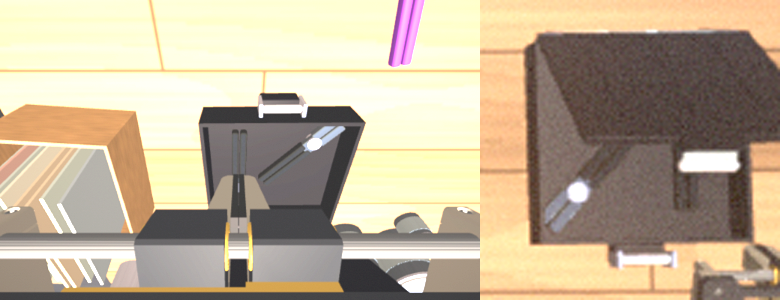

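Both folded pairs lie in the case: one diagonal with its pivot at (578,192), the other along the right side at (685,185). Now the lid: I'll follow its arc from behind and press.

Run:
```python
from h import *
Hx,Hz,Y=.649,.05,-.359
def tp(a,r=.185):
    L=.4*max(a,0)
    return [Hx-r*np.cos(a)+.008*np.sin(a)+.01*np.cos(L),Y,Hz+r*np.sin(a)+.008*np.cos(a)-.01*np.sin(L)],q(0,-L)
move_linear([.44,Y,.34],q(0,0),max_speed=.25)
p,o=tp(1.08)
move_linear([p[0]+.02,Y,.32],o,max_speed=.2)
move_linear(p,o,max_speed=.15)
for a in np.arange(.95,.1,-.12):
    move_linear(*tp(a),max_speed=.12)
    print(round(a,2),get_state()["ft_force"].round(1))
print(get_state()["clock"])
move_linear(*tp(.09),max_speed=.06)
print(get_state()["ft_force"].round(1))
h=move_linear(*tp(-.025),max_speed=.03,f_stop=22);s=get_state()
print(h,s["ft_force"].round(1),s["tcp_pos"],s["clock"])
wait(.3)
p=s["tcp_pos"];move_linear([p[0],Y,.12],max_speed=.1);move_linear([.40,Y,.30],max_speed=.3)
wait(.3);print(get_state()["ft_force"].round(1),get_state()["clock"])
a=camera("top")["img"];b=camera("scene")["img"]
a=cv2.resize(a[130:270,140:540],(800,280),interpolation=cv2.INTER_CUBIC);b=cv2.resize(b[130:380,130:630],(640,320))
b=cv2.copyMakeBorder(b,0,0,0,160,0)
cv2.imwrite("pics/end.png",cv2.convertScaleAbs(cv2.vconcat([a,b])[:,:,::-1],alpha=1.4))
```

```text
0.95 [-0.3  0.2  0.6]
0.83 [ 0.9 -0.3  0.6]
0.71 [0.3 0.3 0.5]
0.59 [0.6 0.8 1. ]
0.47 [0.4 0.1 1. ]
0.35 [ 0.3 -0.5  1.3]
0.23 [-0.1  0.2  0.9]
0.11 [-0.3  0.3  0.9]
37.325
[ 1.4 -0.7  0.6]
True [-1.2  1.2  8.6] [ 0.47486302 -0.35918077  0.05886641] 38.15
[ 0.5  0.4 -0.4] 40.3167
```

View pics/end.png

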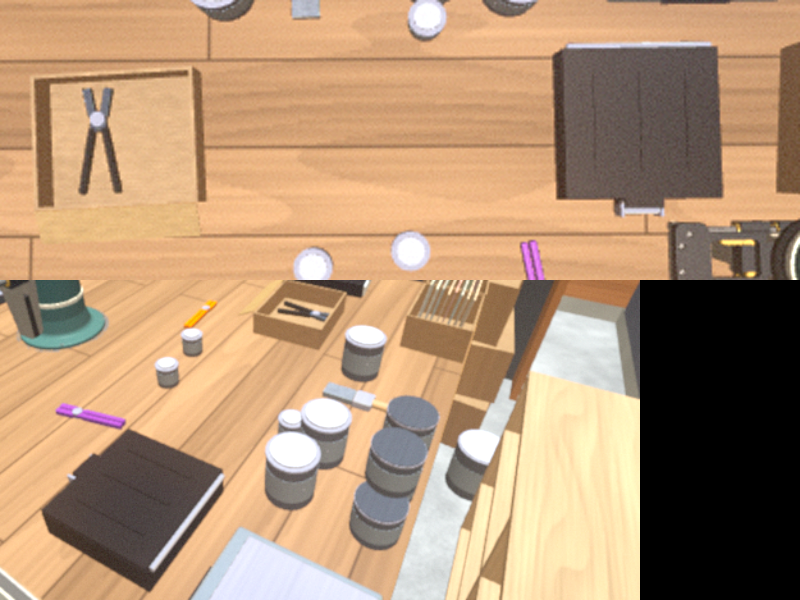

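The lid is shut flat and has stayed down since I moved away. The seized pliers lie in the carton at (98,140), and the bystanders and look-alikes in view look undisturbed.

```bash
python3 -c "
from workcell import *
print(sign_off())"
```

```text
the job is handed in; nothing more can be done
None
```

I handed the job in at about 40 s: the two free pliers are folded in the case (one lying diagonally, the other dropped about 3 cm), the seized pair is open in the repair carton, and the lid is shut and staying down; the gripper or its load also caught the case or lid at about 10 N while going in.

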